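# Drift out the seized hinge pin of a tile mould

## Robot

A 6-joint arm with a two-finger parallel gripper is mounted at the origin on the work surface. World frame = base frame: x ahead of the robot, y to its left, z up, the work surface at z = 0. Lengths are in mm, angles in rad, forces in N, time in s.
With the tool pointing down it reaches from about 350 to 975 mm from the base axis. Payload 7.1 kg.
Tool frame: the origin (TCP) lies on the front face of the gripper's body, between the roots of the fingers; the fingertips stand 80 mm ahead of it and the grasp point (between the pads) lies 61 mm ahead of it (env.tips_ahead is the distance from the TCP to the fingertips, in mm); z points along the fingers, y is the line along which they close (so a half turn about z gives the same grasp; the last joint's range is limited). The gripper opens to 88 mm and grips with 3 to 60 N. Pads are 20 mm wide; open, the fingers measure 115 mm over their backs; the gripper's body (75 mm by 178 mm) begins 61 mm behind the grasp point.
Start: joints at [-1.119, 0.423, 1.63, -0, 1.089, -0.019], TCP at [283.514, -556.979, 302.675] pointing down, gripper open.
Joint ranges: [-3, 3], [-0.9, 2.11], [0.09, 2.58], [-1.31, 4.45], [0.11, 2.69], [-2.54, 2.54]. Speed limits (rad/s): [2.39, 2.39, 3.01, 3.14, 3.14, 3.14].

## Interface

Orientations are given as a unit quaternion [x, y, z, w].
In Python, from station import env, set_gripper, viewer, workorder gives the robot as it stands. Calls block until the motion is done:
- env.reach(position, orientation): joint-space move of the TCP to a pose.
- env.move_l(position, rot=None, rate=150, f_stop=None): straight line of the TCP; rot=None keeps the orientation; rate is the mean speed in mm/s. With f_stop (N) it stops when the force on the tool has changed by that much, and returns True; else False.
- env.move_joints(angles): joint-space move.
- set_gripper(opening): finger opening in mm; the grip force is fixed at half the most; returns when the fingers have stopped.
- env.hold(seconds).
- env.ik(position, orientation): joint angles nearest the present ones, or None.
- env.read_state(): the state.
- viewer.camera(name): name is "side" or "top" or "wrist"; returns the picture (400x640x3 uint8, blue, green, red); there is no depth.
- viewer.camera_params(name): a dict with "fx", "fy", "cx", "cy" (pixels), "pose" (4x4, takes a point from camera to world coordinates); the wrist camera has in their place "tool_from_camera" (4x4, takes a point from camera to tool coordinates, whose origin is the TCP and whose axes are the flange's). Camera axes: x right, y up, looking along -z (the intrinsics and any distortion apply to the point x, -y, -z); pixel columns grow to the right and rows downward; lengths in mm; the calibration is good to about 2 mm. A picture is of the moment at which its call begins: read the wrist's pose just before it. camera_params takes no time and is no camera call.
A pose or a line that the arm cannot do raises env.IKError and nothing moves.
- workorder.sign_off(): hands the job in; it is judged then, once.
The state is a dict: "time_s": time; "qpos": joint angles; "dq": joint speeds; "tau": joint torques, N m; "tool_pos": TCP position; "orientation": TCP orientation; "force": force on the tool from outside, world axes, zero at the start; "wrist_torque": the same for the moment, N m; "width": finger opening in mm; "grip_force": force on a finger pad.
Only numpy, scipy, OpenCV 4.12 (cv2) and the standard library are available. Lean on these libraries where they do the work, as an engineer would, in place of code of your own. Each camera call takes 0.05 s, during which the arm holds its last target. There are 200 camera calls.

## Task

The hinge pin of the glass-casting mould has rusted fast. With the brass drift, drive it from its plain end until it is loose and its head stands well clear of the hinge, then draw it right out by the head end with the gripper. Finish with the pin and the drift both lying in the blue tray, the mould frame still shut in its place and the other things on the bench left alone.

Things in the scene. Friction and masses are not known exactly. Their poses are not given: they have to be found in the camera images.
- mould: Black cast-iron base of a hinged tile mould, 150 (x) by 130 (y) by 30 mm on two 25 mm steel bars, with a 240 mm handle rod along its +x; too heavy to shift. Origin on the bench under its middle; x points from the hinge to the handle, y along the hinge, z up. Hinge on its -x side, towards the robot: three 28 mm barrels end to end, y = -65 to +65 mm, 14 mm bore on an axis at x = -90, z = 55 mm.
- frame: Black cast-iron frame, 150 x 130 x 18 mm with a 100 x 84 mm window, 1.4 kg, lying loose and shut on the base, its top 73 mm above the bench (the highest part of the mould); the middle hinge barrel belongs to it and only the pin ties it. Origin on the underside in the middle, axes as the mould's.
- hinge_pin: Bright steel pin, 0.13 kg: 12 mm shank 134.5 mm long, head 20 mm wide and 7 mm thick. Origin on its axis where head meets shank; y points along the shank to the plain end. It leaves the hinge head first, towards the mould's -y. Rust in the +y barrel grips it: 8 to 16 N move it for the first 25 mm, then it slides freely. Do not touch it with the fingers before it is driven 10 mm out.
- pin_tail (a point): Centre of the pin's plain end face, 134.5 mm from the pin's origin along its y. At the start it stands 4 mm out of the hinge's +y end, 54 mm above the bench.
- pin_home (a point): Point fixed to the mould: where the pin's origin lies at the start, its head against the hinge's -y end (mould x = -90, y = -65.5, z = 54 mm).
- drift: Brass drift punch, 170 mm long, 0.23 kg: a square 15 x 15 mm body 110 mm long, then a 10 mm taper and a round nose 8 mm in diameter and 50 mm long. Starts lying on the bench on either side of the mould, the nose pointing within 45 degrees of the way the pin must go. Origin on its axis in the middle of the square body (a good place to grip); its x points along the axis to the nose.
- drift_tip (a point): Centre of the end face of the drift's nose, 115 mm from the drift's origin along its x.
- drift_butt (a point): Centre of the drift's back end face, 55 mm behind the drift's origin.
- tray: Shallow blue enamelled steel parts tray fixed to the bench, 200 mm (x) by 250 mm (y) outside, walls 3 mm thick and 16 mm high, floor 3 mm thick. Origin under its middle on the bench, z up. It stands on the other side of the mould from the drift.
- tile: Finished amber glass tile with a leaf pattern, 96 x 96 x 12 mm. Bystander. Origin under its middle.
- paddle: Graphite paddle, plate 120 x 80 x 16 mm with a wooden handle along its +x (215 mm from the plate's middle to the handle's end). Bystander. Origin under the plate's middle.
- jacks: Glassblower's steel jacks, about 250 mm long and 55 mm wide. Bystander. Origin near the bench between its arms, long axis x.

How it is judged:
By the outcome, as a careful person would: the job done as asked, in the order asked, and still so for the second after the job is handed in, with the robot touching nothing.
It also fails if it takes over 72 s, if anything falls off the work surface, if the arm or the gripper's body presses on something with over 40 N, if the wrist force passes 120 N, or if a joint passes its speed limit or range.

## Working session

There is one attempt and no reset: what is moved stays moved. The work goes in short steps, each a Python script; the robot and the scene stay as the last script left them, time stands still between calls to the robot, and variables do not carry over. Pictures are saved under pics/ and viewed, at most 11 in all, crops included, and the job is handed in when it is done.

```bash
ls; mkdir -p pics
python3 - <<'E'
from station import env,viewer
import cv2,numpy as np
np.set_printoptions(precision=4,suppress=True)
for n in("top","side"):
    cv2.imwrite(f"pics/{n}0.png",viewer.camera(n))
    print(n,viewer.camera_params(n))
print(viewer.camera_params("wrist"))
print(env.read_state())
E
```

```text
pics
top {'fx': 392.04371737856695, 'fy': 392.04371737856695, 'cx': 320.6190222662004, 'cy': 199.05046729846993, 'pose': array([[   0.0077,    0.9892,   -0.1463,  398.697 ],
       [  -0.9997,    0.0044,   -0.023 ,  -61.1309],
       [  -0.0221,    0.1465,    0.989 , 1093.52  ],
       [   0.    ,    0.    ,    0.    ,    1.    ]])}
side {'fx': 465.16800385533065, 'fy': 465.16800385533065, 'cx': 325.82802106570426, 'cy': 198.18906098237693, 'pose': array([[ -0.9311,   0.2134,  -0.296 , 239.0896],
       [ -0.3648,  -0.5331,   0.7634, 826.5598],
       [  0.0051,   0.8187,   0.5742, 741.2459],
       [  0.    ,   0.    ,   0.    ,   1.    ]])}
{'fx': 295.85010291371776, 'fy': 295.85010291371776, 'cx': 319.2920200172892, 'cy': 198.6441701370358, 'tool_from_camera': array([[ -0.0001,   0.96  ,   0.2798,  76.4025],
       [  1.    ,  -0.0001,   0.0007,  -0.4912],
       [  0.0007,   0.2798,  -0.96  , -81.9402],
       [  0.    ,   0.    ,   0.    ,   1.    ]])}
{'time_s': 0.1, 'qpos': array([-1.119 ,  0.4238,  1.6306, -0.    ,  1.0886, -0.019 ]), 'dq': array([-0.001 , -0.001 , -0.0038, -0.0005,  0.0021, -0.001 ]), 'tau': array([  0.0008, -54.5611, -27.4324,   0.0645,   0.0188,  -0.    ]), 'tool_pos': array([ 283.3541, -556.6421,  301.9865]), 'orientation': array([ 0.9724,  0.2332, -0.0002, -0.0007]), 'force': array([-0.0893, -0.4517,  0.2898]), 'wrist_torque': array([ 0.0112, -0.0532,  0.024 ]), 'grip_force': 0.0, 'width': 87.91798010940893}
```

View pics/top0.png

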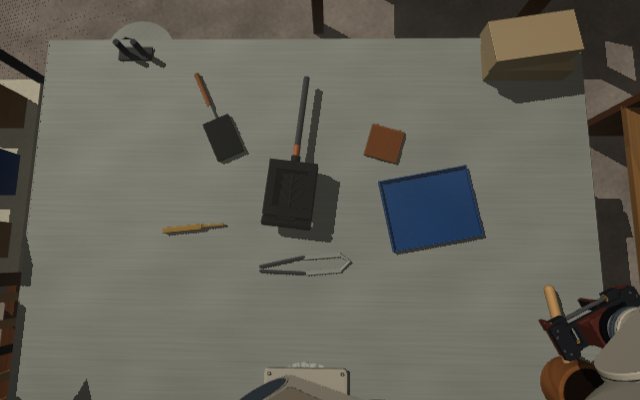

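View pics/side0.png

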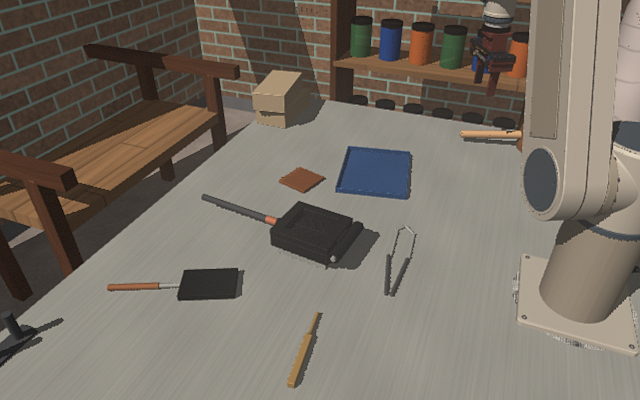

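The top view shows the drift at (165–227, 228) with its nose to the right (−y). The mould is at about (290,193) with its handle up (+x), the tray at (432,209), and the jacks at (260–350,265) between the robot and the mould. The side view shows the bright pin tail at (334,260). Next I'll get coarse positions.

```bash
cat > h.py <<'E'
import numpy as np,cv2
from scipy.spatial.transform import Rotation as R
from station import env,set_gripper,viewer,workorder
np.set_printoptions(precision=3,suppress=True)
def cam(n):
    p=viewer.camera_params(n)
    if n=="wrist":
        s=env.read_state();T=np.eye(4);T[:3,:3]=R.from_quat(s["orientation"]).as_matrix();T[:3,3]=s["tool_pos"]
        p["pose"]=T@p["tool_from_camera"]
    return p,viewer.camera(n)
def ray(p,uv):
    u,v=uv;d=np.array([(u-p["cx"])/p["fx"],-(v-p["cy"])/p["fy"],-1])
    return p["pose"][:3,3],p["pose"][:3,:3]@d
def plane(p,uv,z):
    o,d=ray(p,uv);return o+d*(z-o[2])/d[2]
def tri(p,a,q,b):
    o,d=ray(p,a);O,D=ray(q,b)
    t=np.linalg.lstsq(np.c_[d,-D],O-o,rcond=None)[0];A=o+t[0]*d;B=O+t[1]*D
    return (A+B)/2,np.linalg.norm(A-B)
def blob(m):
    c=max(cv2.findContours(m.astype(np.uint8),cv2.RETR_EXTERNAL,cv2.CHAIN_APPROX_NONE)[0],key=cv2.contourArea)
    return c
def down(yaw):  # tool x along yaw, z down
    c,s=np.cos(yaw),np.sin(yaw)
    return R.from_matrix(np.array([[c,s,0],[s,-c,0],[0,0,-1]])).as_quat()
E
python3 - <<'E'
from h import *
p,_=cam("top");im=cv2.imread("pics/top0.png")
hsv=cv2.cvtColor(im,cv2.COLOR_BGR2HSV)
roi=np.zeros(im.shape[:2],bool);roi[200:260,140:245]=1
m=roi&(hsv[...,1]>90);c=blob(m);r=cv2.minAreaRect(c);print(r)
print([plane(p,c[i,0],7)  for i in (c[:,0,0].argmin(),c[:,0,0].argmax())])
m=cv2.inRange(hsv,(100,120,40),(130,255,255))>0;m[:,:360]=0;m[:,500:]=0
r=cv2.minAreaRect(blob(m));print(r);print([plane(p,q,16) for q in cv2.boxPoints(r)],plane(p,r[0],16))
roi[:]=0;roi[150:240,250:330]=1
m=roi&(hsv[...,2]<65);r=cv2.minAreaRect(blob(m));print(r,[plane(p,q,60) for q in cv2.boxPoints(r)])
# handle line
print(plane(p,(306,78),45),plane(p,(296,155),45), R.from_quat(env.read_state()["orientation"]).as_matrix())
q,_=cam("side")
print(plane(q,(334,260),54))
E
```

```text
((192.9011688232422, 227.04470825195312), (5.419355392456055, 60.50469970703125), 84.0938491821289)
[array([475.651, 404.442,   7.   ]), array([485.046, 236.034,   7.   ])]
((430.5982666015625, 208.52822875976562), (71.036865234375, 92.84862518310547), 79.4608154296875)
[array([ 606.605, -197.004,   16.   ]), array([ 655.711, -451.677,   16.   ]), array([ 461.453, -477.447,   16.   ]), array([ 413.877, -229.489,   16.   ])] [ 533.098 -339.024   16.   ]
((295.0, 194.5), (89.0, 68.0), 90.0) [array([686.028, 126.459,  60.   ]), array([686.316, -58.826,  60.   ]), array([445.711, -59.927,  60.   ]), array([444.511, 119.197,  60.   ])]
[900.729   7.392  45.   ] [676.167  32.005  45.   ] [[ 0.891  0.454 -0.001]
 [ 0.454 -0.891  0.001]
 [ 0.    -0.001 -1.   ]]
[491.943 123.139  54.   ]
```

Run:
```python
from h import *
env.reach([487,235,260],down(np.radians(90-6.2)))
s=env.read_state();print(s["time_s"],s["tool_pos"],s["qpos"])
p,im=cam("wrist");np.save("p1.npy",p["pose"]);cv2.imwrite("pics/w1.png",im)
```

```text
3.0833 [487.374 234.425 260.03 ] [ 0.426  0.357  1.85  -0.     0.935  0.536]
```

View pics/w1.png

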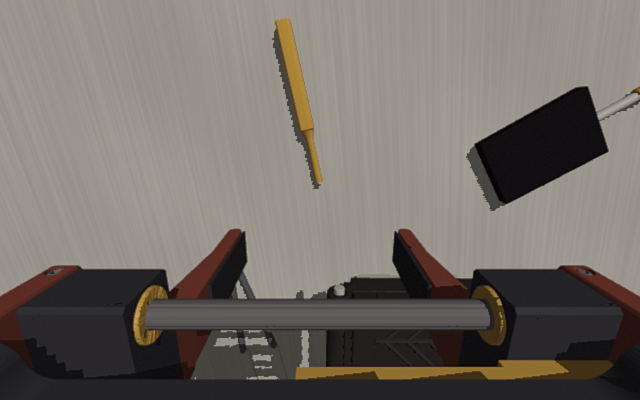

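The wrist view shows the drift from its butt at (284,20) to its tip at (318,185), and the pin tail's bright end at (339,290). I'll measure those two now, refining the tail with the side view.

Run:
```python
from h import *
im=cv2.imread("pics/w1.png");p=viewer.camera_params("wrist");p["pose"]=np.load("p1.npy")
hsv=cv2.cvtColor(im,cv2.COLOR_BGR2HSV)
m=(hsv[...,1]>120)&(hsv[...,2]>90);m[200:]=0;m[:,:255]=0;m[:,350:]=0
c=blob(m)[:,0].astype(float);print(len(c))
ys=np.unique(np.nonzero(m)[0]);print(ys[[0,-1]])
mid=[(np.nonzero(m[y])[0].mean(),y,m[y].sum()) for y in range(ys[0],ys[-1]+1,12)]
for u,y,w in mid: print(round(u,1),y,w,plane(p,(u,y),11),plane(p,(u,y),7.5)[:2])
for y in ys[[0,-1]]: print(plane(p,(np.nonzero(m[y])[0].mean(),y),15),plane(p,(np.nonzero(m[y])[0].mean(),y),7.5))
# tail
r=im[275:305,320:360].max(2)
mb=np.zeros(im.shape[:2],bool);mb[280:302,326:352]=im[280:302,326:352].min(2)>110
c=blob(mb);w=np.array(cv2.boundingRect(c));print("tail w",w,cv2.contourArea(c))
uw=w[:2]+(w[2:]-1)/2
si=cv2.imread("pics/side0.png");q,_=cam("side")
ms=np.zeros(si.shape[:2],bool);ms[250:272,322:345]=si[250:272,322:345].min(2)>110
c=blob(ms);w=np.array(cv2.boundingRect(c));print("tail s",w,cv2.contourArea(c));us=w[:2]+(w[2:]-1)/2
print(plane(p,uw,54),plane(q,us,54),tri(p,uw,q,us))
a=cv2.resize(im[265:315,310:370],None,fx=6,fy=6,interpolation=0);b=cv2.resize(si[190:275,260:375],None,fx=4,fy=4,interpolation=0)
o=np.zeros((340,820,3),np.uint8);o[:300,:360]=a;o[:340,360:820]=b;cv2.imwrite("pics/crop1.png",o[:,:800])
```

```text
344
[ 17 182]
287.0 17 1 [473.297 404.697  11.   ] [473.066 405.688]
284.0 29 15 [468.843 394.534  11.   ] [468.564 395.418]
287.0 41 15 [470.313 383.502  11.   ] [470.05  384.269]
289.5 53 14 [471.308 372.299  11.   ] [471.055 372.947]
292.0 65 15 [472.323 360.861  11.   ] [472.081 361.389]
295.0 77 15 [473.877 349.126  11.   ] [473.651 349.53 ]
297.5 89 14 [474.941 337.199  11.   ] [474.726 337.476]
300.5 101 14 [476.556 324.957  11.   ] [476.359 325.105]
303.5 113 14 [478.207 312.448  11.   ] [478.027 312.464]
305.5 125 14 [478.814 299.783  11.   ] [478.64  299.665]
309.0 137 7 [481.072 286.657  11.   ] [480.922 286.4  ]
311.5 149 6 [482.277 273.357  11.   ] [482.14  272.959]
314.5 161 6 [484.067 259.692  11.   ] [483.949 259.15 ]
317.0 173 7 [485.334 245.776  11.   ] [485.23  245.086]
[473.562 403.564  15.   ] [473.066 405.688   7.5  ]
[484.864 236.213  15.   ] [484.626 234.498   7.5  ]
tail w [326 280  24  15] 148.5
tail s [322 265  23   7] 54.0
[494.926 124.014  54.   ] [485.186 147.175  54.   ] (array([497.734, 101.66 ,  12.967]), np.float64(9.173602876577268))
```

View pics/crop1.png

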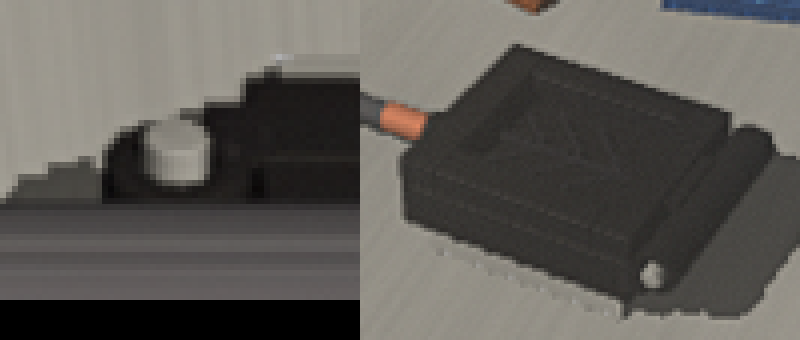

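The crop shows the tail face at about (338.8,287.3) in the wrist image and (332.5,258.3) in the side image. Next come triangulation and the hinge direction.

Run:
```python
from h import *
p=viewer.camera_params("wrist");p["pose"]=np.load("p1.npy");q=viewer.camera_params("side");t=viewer.camera_params("top")
print(tri(p,(338.8,287.3),q,(332.5,258.3)),plane(p,(338.8,287.3),54),plane(q,(332.5,258.3),54))
im=cv2.imread("pics/top0.png");g=im.max(2)
# handle: darkest run per row between rows 85..140
P=[]
for v in range(85,140,3):
    x=np.arange(290,311)
    d=np.clip(110-g[v,290:311].astype(float),0,None)
    u0=(v-78)*(296-306)/(155-78)+306;d[abs(x-u0)>6]=0
    P.append(plane(t,((d*x).sum()/d.sum(),v),45)[:2])
P=np.array(P);print(P[::4]);l=cv2.fitLine(P.astype(np.float32),cv2.DIST_HUBER,0,.01,.01).ravel();print(l,np.degrees(np.arctan2(l[1],l[0])), "resid",np.std((P-l[2:])@[-l[1],l[0]]))
# mould frame in side view: hull of dark mask
s=cv2.imread("pics/side0.png")
o=np.hstack([cv2.resize(im[145:245,250:335],None,fx=5,fy=5,interpolation=2)]);cv2.imwrite("pics/crop2.png",o)
```

```text
(array([495.554, 125.711,  59.048]), np.float64(2.3232631262588055)) [496.326 123.478  54.   ] [496.873 119.281  54.   ]
[[879.757   8.475]
 [844.077  12.754]
 [808.724  16.813]
 [773.695  20.499]
 [738.985  24.789]]
[  0.993  -0.115 806.542  16.995] -6.5855107 resid 0.15230898953212388
```

View pics/crop2.png

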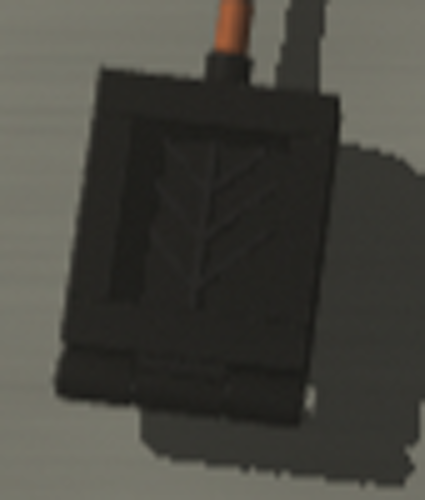

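The tail is at (496.4,122.5), and the mould yaw is −6.6°. The handle line predicts the same origin to within 1 mm. Next I'll grasp the drift and bring it to a stand-off.

```bash
cat >> h.py <<'E'
YAW=np.radians(-6.6);Y=np.array([-np.sin(YAW),np.cos(YAW),0]);X=np.array([np.cos(YAW),np.sin(YAW),0])
TAIL=np.array([496.4,122.5,54.]);QD=down(np.pi/2+YAW)
E
python3 - <<'E'
from h import *
o=np.array([473.5,349.3]);g=down(np.arctan2(.994,-.107))
set_gripper(45)
env.reach([*o,140],g);print(env.read_state()["time_s"])
print(env.move_l([*o,83],rate=90,f_stop=12));set_gripper(0)
s=env.read_state();print(s["time_s"],s["tool_pos"],s["width"],s["grip_force"])
env.move_l([*o,135])
P=TAIL+140*Y;env.move_l([P[0],P[1],129.5],QD,rate=130)
s=env.read_state();print(s["time_s"],s["tool_pos"],s["width"],s["force"])
p,im=cam("wrist");np.save("p2.npy",p["pose"]);_,si=cam("side")
cv2.imwrite("pics/w2.png",im);cv2.imwrite("pics/s2.png",si)
o=np.zeros((600,800,3),np.uint8);o[:400,:640]=im;b=cv2.resize(si[190:290,300:500],None,fx=4,fy=2.0,interpolation=0);o[400:600]=b;cv2.imwrite("pics/v2.png",o)
E
```

```text
4.7083
False
6.0667 [473.682 349.43   83.32 ] 14.8549796912132 29.999273121356964
7.4583 [512.371 261.817 129.37 ] 14.663342727751093 [ 0.343 -0.358 -3.04 ]
```

View pics/v2.png

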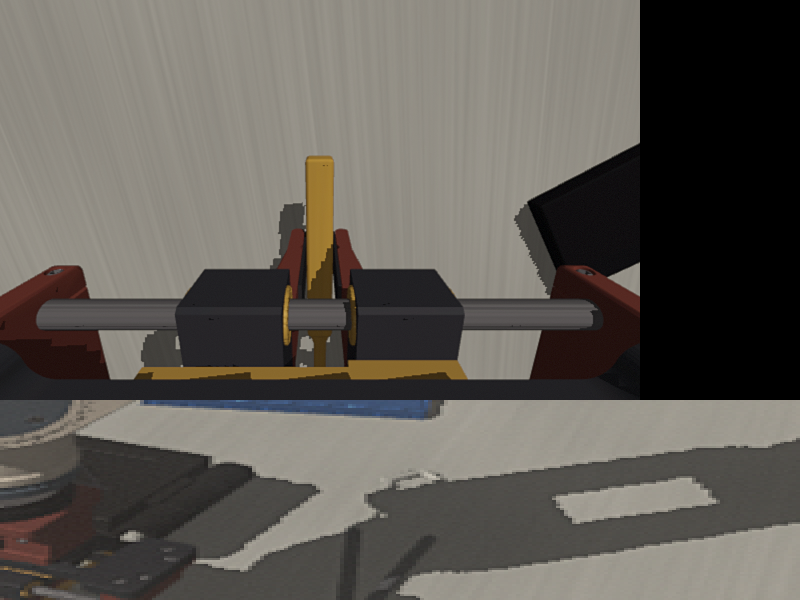

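The drift is held straight in line with the tool: butt top edge at (320,157), centred on column 319. The nose is hidden from both the wrist and side views, so I'll check pitch from the butt and look for the nose in the top camera.

Run:
```python
from h import *
p=viewer.camera_params("wrist");p["pose"]=np.load("p2.npy")
def proj(p,X):
    c=np.linalg.inv(p["pose"])@np.r_[X,1];return p["cx"]-p["fx"]*c[0]/c[2],p["cy"]+p["fy"]*c[1]/c[2]
T=env.read_state()["tool_pos"];B=T+55*Y
for dz in(-83,-75.5,-68): print(dz,proj(p,np.r_[B[:2],T[2]+dz]))
t,im=cam("top");N=T-115*Y
print("nose",proj(t,np.r_[N[:2],54]),"tail",proj(t,TAIL))
cv2.imwrite("pics/t2.png",im);cv2.imwrite("pics/t2c.png",cv2.resize(im[185:250,220:330],None,fx=6,fy=6,interpolation=0))
```

```text
-83 (np.float64(320.1535332022983), np.float64(153.05338839275794))
-75.5 (np.float64(320.1828434756589), np.float64(154.90687424942186))
-68 (np.float64(320.2149706330845), np.float64(156.9384906444675))
nose (np.float64(251.26321443906903), np.float64(218.5444753540308)) tail (np.float64(260.7374648624574), np.float64(219.57674980637177))
```

View pics/t2c.png

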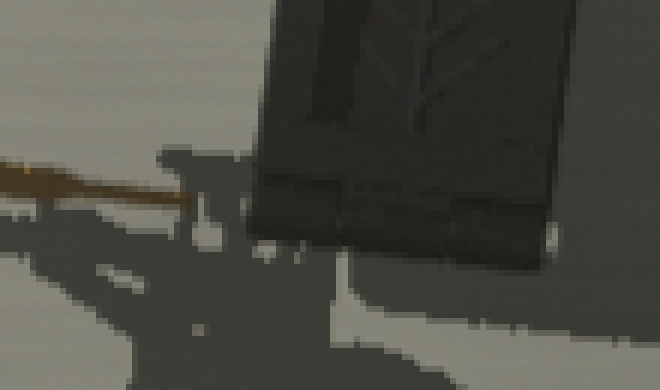

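The nose tip is at (251.2,218.0) against a prediction of (251.3,218.5), so the grip is good. The barrel axis lies about 1 mm further along +x than the nose line, so I'll shift 1 mm and drive.

Run:
```python
from h import *
T0=TAIL+X*1.0+np.array([0,0,75.8])
env.move_l(T0+133*Y,QD,rate=100)
env.hold(.2)
hit=env.move_l(T0+105*Y,QD,rate=30,f_stop=5)
s=env.read_state();c=(s["tool_pos"]-T0)@Y;print(hit,"contact at",c,s["force"],s["time_s"])
if hit:
    for d in (15,30,46):
        st=env.move_l(T0+(c-d)*Y,QD,rate=35,f_stop=40);s=env.read_state()
        print(d,st,(s["tool_pos"]-T0)@Y-c,s["force"],s["wrist_torque"],s["time_s"])
        if st:break
t,im=cam("top");w,_=cam("wrist")[0],0
q,si=cam("side");cv2.imwrite("pics/t3.png",im)
o=np.zeros((600,800,3),np.uint8);o[:360,:800]=cv2.resize(im[185:245,220:353],(800,360),interpolation=0);o[360:,:480]=cv2.resize(si[180:300,260:500],(480,240),interpolation=0)
cv2.imwrite("pics/v3.png",o)
```

```text
True contact at 115.1777311958226 [-0.63   0.53  -0.729] 8.6833
15 False -13.758960988986303 [ 1.349  7.608 -2.13 ] [ 1.369 -0.11  -0.054] 9.275
30 False -30.2905205509187 [-0.647 -0.273 -2.916] [-0.016 -0.063 -0.003] 9.85
46 False -46.204218628689375 [ 0.467  0.511 -2.452] [ 0.026 -0.07  -0.02 ] 10.4583
```

View pics/v3.png

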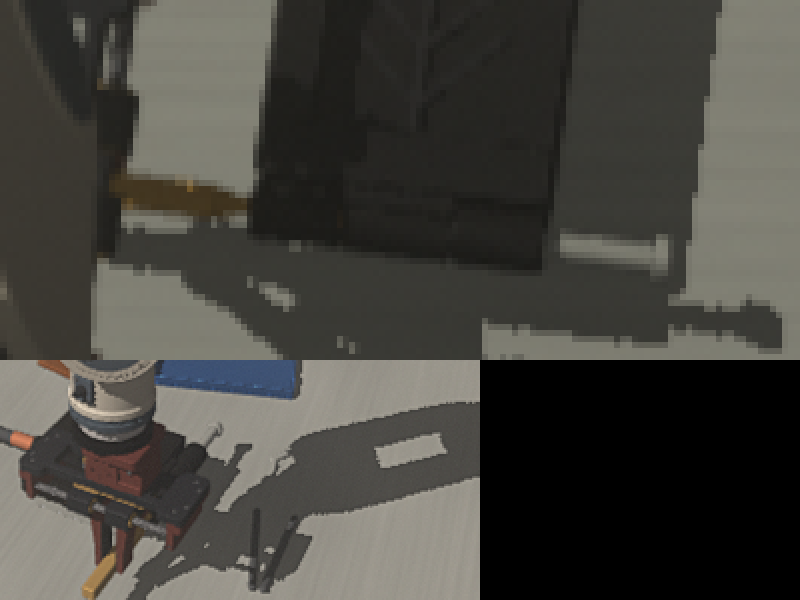

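The drive worked: contact came within 0.2 mm of prediction, the drift then advanced 46 mm, and the force fell to zero. The top view shows the head standing clear at about (329,227). Next I'll withdraw the drift and lay it in the tray.

```bash
cat >> h.py <<'E'
def proj(p,X):
    c=np.linalg.inv(p["pose"])@np.r_[X,1];return p["cx"]-p["fx"]*c[0]/c[2],p["cy"]+p["fy"]*c[1]/c[2]
TY=np.radians(9.5);TX=np.array([np.cos(TY),np.sin(TY),0]);TYY=np.array([-np.sin(TY),np.cos(TY),0])
TRAY=np.array([533.,-339,0]);QT=down(np.pi/2+TY)
E
python3 - <<'E'
from h import *
t=viewer.camera_params("top");h=plane(t,(329.5,227),54);print("head mid",h,"pred",TAIL+X-(134.5+46+3.5)*Y)
s=env.read_state();P=s["tool_pos"]
print(env.move_l(P+75*Y,QD,rate=200,f_stop=25))
env.move_l(P+75*Y+[0,0,100],QD,rate=200)
D=TRAY+45*TX+30*TYY
env.reach([D[0],D[1],190],QT);print(env.read_state()["time_s"])
env.move_l([D[0],D[1],110],rate=150)
print(env.move_l([D[0],D[1],86.3],rate=60,f_stop=10),env.read_state()["tool_pos"])
set_gripper(40);env.move_l([D[0],D[1],190],rate=200)
print(env.read_state()["time_s"],env.read_state()["force"])
env.reach([*(TRAY[:2]+[-20,30]),330],QT)
w,im=cam("wrist");cv2.imwrite("pics/w4.png",im);t,im2=cam("top");cv2.imwrite("pics/t4.png",im2)
cv2.imwrite("pics/v4.png",cv2.resize(im2[150:270,220:500],None,fx=2.8,fy=2.8))
E
```

```text
head mid [477.683 -61.1    54.   ] pred [476.245 -60.396  54.   ]
False
13.8417
True [ 572.327 -301.899   85.943]
16.225 [-0.425 -0.534 -1.212]
```

View pics/w4.png

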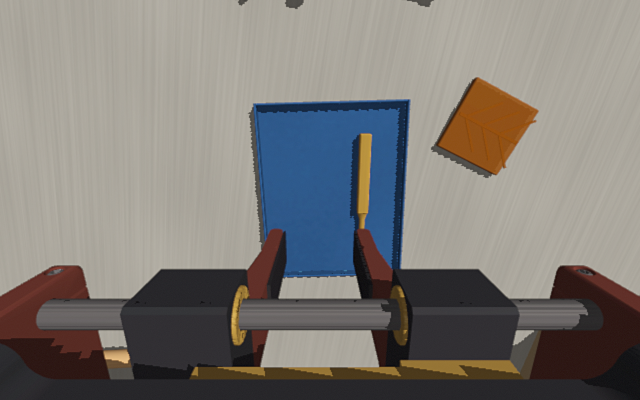

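The drift lies flat in the tray, body at (364,135)–(360,215). The pin head agrees with its prediction within 1.5 mm, so I'll grip the shank just behind the head and draw it.

Run:
```python
from h import *
O=TAIL+X*1.7-180.5*Y; G=O+13*Y
env.reach([G[0],G[1],210],QD);print(env.read_state()["time_s"],env.read_state()["width"])
print("dn",env.move_l([G[0],G[1],125],QD,rate=110,f_stop=10))
set_gripper(0);s=env.read_state();print(s["width"],s["grip_force"],s["force"],s["tool_pos"],s["time_s"])
if 10<s["width"]<14:
    E=G-115*Y
    print("pull",env.move_l([E[0],E[1],125],QD,rate=70,f_stop=25))
    s=env.read_state();print(s["width"],s["grip_force"],s["force"],s["wrist_torque"],s["time_s"])
t,im=cam("top");q,si=cam("side")
o=np.zeros((600,800,3),np.uint8);o[:330,:770]=cv2.resize(im[150:270,220:500],(770,330));o[340:,:780]=cv2.resize(si[130:290,190:670],(730,260))[:,:780] if 0 else cv2.resize(si[130:290,190:640],(780,260))
cv2.imwrite("pics/v5.png",o)
```

```text
18.1083 39.85573442269716
dn False
11.148257115375362 29.95074301958084 [0.009 0.102 0.704] [478.716 -44.034 125.068] 19.6
pull False
11.1857857960594 29.95290756225586 [ 0.004  0.223 -1.491] [-0.091 -0.056  0.027] 21.3917
```

View pics/v5.png

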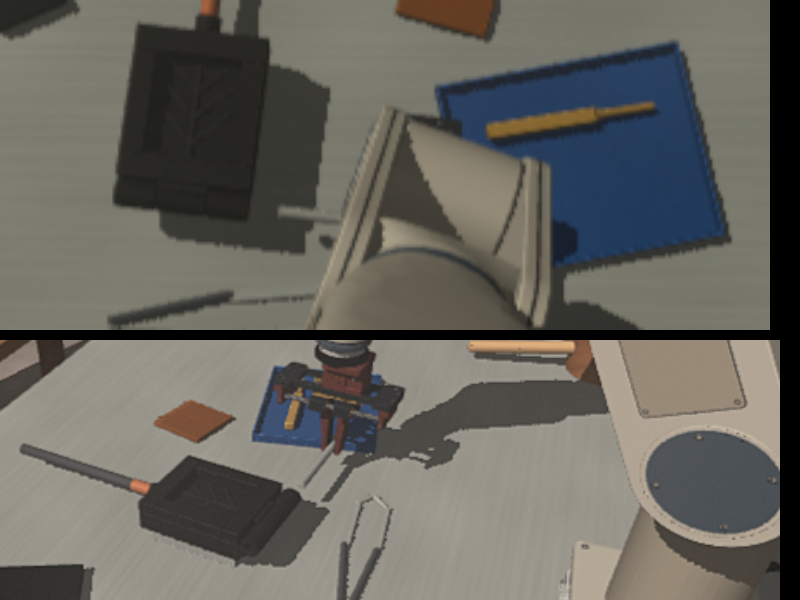

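The pin is drawn right out and held: its tail shows at (322,227) in the top view and (366,219) in the side view. The frame is undisturbed. Now I'll lay the pin in the tray.

Run:
```python
from h import *
print("tail",tri(viewer.camera_params("top"),(322.5,226.7),viewer.camera_params("side"),(366,218.6)))
s=env.read_state();P=s["tool_pos"]
env.move_l(P+[0,0,75]-20*Y,QD,rate=150)
D=TRAY-45*TX-50*TYY
env.move_l([D[0],D[1],200],QT,rate=150)
env.move_l([D[0],D[1],115],QT,rate=120);env.hold(.2)
a=env.move_l([D[0],D[1],85],QT,rate=40,f_stop=5);z=env.read_state()["tool_pos"][2];print(a,z)
if a and z>88: print(env.move_l([D[0],D[1],86],QT,rate=30,f_stop=14),env.read_state()["tool_pos"][2])
set_gripper(36);env.move_l([D[0],D[1],190],QT,rate=150)
env.move_l([D[0]-60,D[1]-100,330],QT,rate=250);print(env.read_state()["time_s"])
env.reach([400,-430,400],down(0.8))
t,im=cam("top");q,si=cam("side");print(env.read_state()["time_s"])
cv2.imwrite("pics/t6.png",im);cv2.imwrite("pics/s6.png",si)
o=np.zeros((600,800,3),np.uint8);o[:330,:770]=cv2.resize(im[150:270,220:500],(770,330));o[340:,:780]=cv2.resize(si[130:290,190:640],(780,260))
cv2.imwrite("pics/v6.png",o)
```

```text
tail (array([475.046, -43.207,  53.655]), np.float64(6.8111469965464675))
False 85.0855905225757
28.05
29.0667
```

View pics/v6.png

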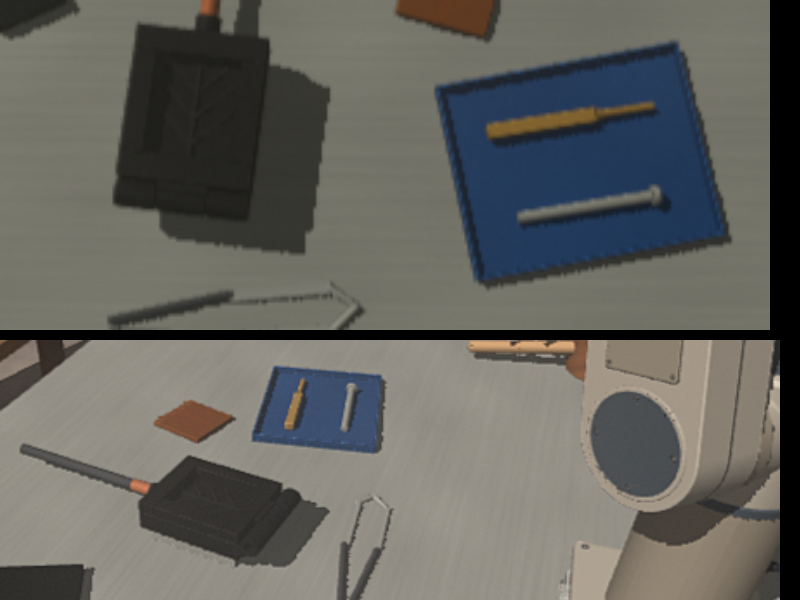

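Both views show the pin and the drift lying flat in the tray, the frame shut in its place, and the robot clear.

```bash
python3 -c "
from h import *
print(workorder.sign_off())"
```

```text
the job is handed in; nothing more can be done
None
```

I drove the pin loose with the drift and drew it out by its head end; pin and drift both lie in the blue tray, the last pictures show the frame still shut and the tile and jacks unmoved, and I handed the job in at about 29 s of the 72 s allowed.

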